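# Pointing check before starting the stirrer

### The arm

A 6-joint arm with a two-finger parallel gripper is mounted at the origin on the work surface. World frame = base frame: x ahead of the robot, y to its left, z up, the work surface at z = 0. Lengths are in mm, angles in degrees, forces in N, time in s.
With the tool pointing down it reaches from about 350 to 850 mm from the base axis. Payload 8.1 kg.
Tool frame: the origin (TCP) lies between the finger pads, 19 mm behind the fingertips; this is the grasp point; z points along the fingers, y is the line along which they close (so a half turn about z gives the same grasp; the last joint's range is limited). The gripper opens to 85 mm and grips with 20 to 120 N. Pads are 22 mm wide; open, the fingers measure 114 mm over their backs; the gripper's body (76 mm by 85 mm) begins 54 mm behind the grasp point. The pads swing forward as they close: fully open they stand 13 mm farther back than shut.
Start: joints at [60.997, 7.471, 85.268, -0, 87.261, -4.893], TCP at [245.074, 547.671, 249.992] pointing down, gripper open.
Joint ranges: [-169.43, 169.43], [-51.17, 129.36], [1.28, 143.12], [-76.62, 256.62], [0, 156.53], [-152.29, 152.29]. Speed limits (degrees/s): [136.94, 136.94, 159.86, 180, 180, 180].

### API

Orientations are given as [roll, pitch, yaw] about the fixed x, y, z axes, in that order (R = Rz(yaw) Ry(pitch) Rx(roll)).
In Python, from bench import r gives the robot as it stands.
- The arm moves only by the shell command python3 -m jog 'ROWS' [OPENING] [FORCE]. ROWS is JSON, one flat list of numbers, 6 for each row, row after row: the shift along the tool's x, y, z in m, then the turn, a rotation vector about the tool's x, y, z in rad. A call has 1 to 8 rows; each row is the pose to reach, as a shift and turn from the pose commanded when the call began, along the tool's axes at that moment; what a row does not reach only later rows make up. A row lasts 1/8 s, in which the tool goes at most 62.5 mm and 10.7 degrees, less where a joint would pass 70% of its speed; a pose out of reach is approached as far as the arm can. A call with a gripper value outside its range is refused whole. OPENING is the opening, from -1 (shut) to 1 (fully open), set as the call begins (- or left out, the last holds). The fingers move at their own pace and stop on an object; FORCE is the grip in N (left out, the last holds). Time passes only in rows, so rows that repeat a pose let the fingers close. It gives the time, the measured TCP pose, the force, the opening and the grip force at its end, in the units of the state.
- r.sense(): the state, without advancing time (a new reading comes with each control period).
- r.snapshot(name): name is "scene" or "top" or "wrist"; returns a dict with "pixels" (400x640x3 uint8, red, green, blue), "range_z" (400x640 float32, mm along the optical axis (not along the pixel's ray), 0 where there is no reading), "K" (3x3 intrinsics, pixels), "rvec" (rotation vector, rad) and "tvec" (3), from world to camera coordinates, as OpenCV has them. Camera axes: x right, y down, z forward; pixel columns grow to the right and rows downward; lengths in mm; the calibration is good to about 2 mm. A picture is of the moment at which its call begins.
- r.hand_in(): hands the job in; it is judged then, once.
Trained networks look in a picture, given as the dict that the camera call returned (one of the last four; its "shot" number tells which), for a name from the list of things; names that differ only in an ending like _2 or _b are one class to them, and where a whole thing is asked for, a point or a joint stands for the part that bears it (a point fixed in the world has none). Each returns a list of dicts, best first, with "score" (0 to 1); they miss things now and then, are a little off and sometimes report something else, mostly with a low value. They report only what shows in the picture. A call takes as long as a camera call. They do not tell look-alikes from the thing itself.
- r.look_for(picture, target): "bbox" ([left, top, right, bottom] in pixels, round what is visible of it).
- r.outline_of(picture, target): "region" (400x640 bool, what is visible of it) and "bbox" ([left, top, right, bottom] in pixels, round what is visible of it).
The state is a dict: "time": time; "joint_pos": joint angles; "qd": joint speeds; "joint_efforts": joint torques, N m; "tool_pos": TCP position; "tcp_rot": TCP orientation; "ft_force": force on the tool from outside, world axes, zero at the start; "wrist_torque": the same for the moment, N m; "finger_gap": finger opening in mm; "grip_force": force on a finger pad.
Only numpy, scipy, OpenCV 4.12 (cv2) and the standard library are available. Lean on these libraries where they do the work, as an engineer would, in place of code of your own. Each camera call takes 0.05 s, during which the arm holds its last target. There are 200 camera calls.

### The job

Do the pointing check, then start the stirrer. With the fingertips pointing down, hold them just above the cap of the shortest of the three amber bottles for two seconds, then just above the mouth of the beaker on the stirrer's plate for two seconds, touching neither and pointing at no other bottle. Then press the round push button on the stirrer's console all the way in, so that it stays in, and draw back, with the bottles, both beakers and the cork ring left standing where they are.

Things in the scene. Friction and masses are not known exactly. Their poses are not given: they have to be found in the camera images.
- stirrer: white stirrer, fixed to the bench, 230 mm deep (x), 160 wide (y); origin at the centre of its underside, z up, -x towards its console. The low console (top 61 mm high, x -115 to -35 mm) carries the push button and, at x -78, y -42 mm, a black knob 38 mm across, 76 mm high over the bench, not needed. Behind it the square 140 mm dark metal plate, centre at x = 40 mm, top 90 mm high
- start (a joint): travel of the round push button on the console: 0 = out, 0.006 m = fully in. It moves straight down against about 3 N of friction and has no spring: it stays where it is left. Fully in it meets a hard stop
- start_top (a point): centre of the top of the push button, a black disc 28 mm in diameter within a steel ring; the top stands about 69 mm over the bench when out, 8 mm proud of the console, and 2 mm proud when fully in; the point moves with the button
- bottle_short: shortest amber glass bottle with a black cap and pale label, loose and upright: 100 mm tall including the cap, body 56 mm in diameter; origin at the centre of its underside, z up
- cap_short (a point): centre of the top of the shortest bottle's cap, 100 mm above its underside
- bottle_middle: middle-sized amber glass bottle with a black cap and pale label, loose and upright: 130 mm tall including the cap, body 62 mm in diameter; origin at the centre of its underside, z up
- cap_middle (a point): centre of the top of the middle bottle's cap, 130 mm above its underside
- bottle_tall: tallest amber glass bottle with a black cap and pale label, loose and upright: 155 mm tall including the cap, body 68 mm in diameter; origin at the centre of its underside, z up
- cap_tall (a point): centre of the top of the tallest bottle's cap, 155 mm above its underside
- beaker: open white plastic beaker, loose, standing on the stirrer's plate (underside 90 mm over the bench): 75 mm tall, rim 64 mm across, wall 3 mm; origin at the centre of its underside, z up
- beaker_rim (a point): centre of the mouth of the beaker on the plate, 75 mm above its underside, 165 mm over the bench
- bench_beaker: open white plastic beaker, a second one like it, standing on the bench; not part of the job: 75 mm tall, rim 64 mm across, wall 3 mm; origin at the centre of its underside, z up
- cork_ring: cork flask ring lying on the bench, 100 mm outside, 60 mm inside, 30 mm high; not part of the job; origin at the centre of its underside
Mind the look-alikes: they are no part of the job. Leave any purple look-alike of the beaker alone. What is shaped like the bottle_tall but turquoise is not meant.

How it is judged (in metres and radians):
On the way, in this order (a step that is already met when the one before it is completed fails the run):
1. the fingertips dwell just above the cap of the shortest bottle (TCP within 22 mm sideways, 18 to 75 mm above it), pointing down (horizontal distance between the grasp point and cap_short below 0.022 m and z of the grasp point in the frame of cap_short between 0.018 and 0.075 m and angle between the grasp point's own z axis and vertical above 2.3 rad), for 1.5 s.
2. the fingertips dwell just above the mouth of the beaker on the plate (TCP within 28 mm sideways, 18 to 75 mm above it), pointing down (horizontal distance between the grasp point and beaker_rim below 0.028 m and z of the grasp point in the frame of beaker_rim between 0.018 and 0.075 m and angle between the grasp point's own z axis and vertical above 2.3 rad), for 1.5 s.
3. the push button is pressed in (value of joint start above 0.0045 m), for 0.2 s.
At the end, for the whole second after the job is handed in: The button stays in by more than 4.5 of its 6 mm; the shortest bottle and the beaker on the plate stand upright within 6 mm of where they began; the other two bottles, the bench beaker and the cork ring stand within 15 mm of where they began (value of joint start above 0.0045 m and distance of each of bottle_short, beaker from where it was at the start of the episode below 0.006 m and angle between each of bottle_short, beaker's own z axis and vertical below 0.1 rad and linear speed of each of bottle_short, beaker below 0.02 m/s and distance of each of bottle_middle, bottle_tall, bench_beaker, cork_ring from where it was at the start of the episode below 0.015 m and angle between each of bottle_middle, bottle_tall, bench_beaker, cork_ring's own z axis and vertical below 0.15 rad); the robot touches nothing.
It fails at once if the robot touches the shortest bottle (contact force between any of the fingers, the arm and bottle_short above 0.3 N).
It fails at once if the robot touches the beaker on the plate (contact force between any of the fingers, the arm and beaker above 0.3 N).
It fails at once if the robot points at one of the other two bottles (TCP within 22 mm sideways of its cap and less than 65 mm above it) ((horizontal distance between the grasp point and cap_middle below 0.022 m and z of the grasp point in the frame of cap_middle between -0.02 and 0.065 m) or (horizontal distance between the grasp point and cap_tall below 0.022 m and z of the grasp point in the frame of cap_tall between -0.02 and 0.065 m)).
It fails at once if another bottle, the bench beaker or the cork ring is lifted, tipped or shifted by more than 15 mm ((distance of bottle_middle from where it was at the start of the episode above 0.015 m or angle between bottle_middle's own z axis and vertical above 0.3 rad) or (distance of bottle_tall from where it was at the start of the episode above 0.015 m or angle between bottle_tall's own z axis and vertical above 0.3 rad) or (distance of bench_beaker from where it was at the start of the episode above 0.015 m or angle between bench_beaker's own z axis and vertical above 0.3 rad) or (distance of cork_ring from where it was at the start of the episode above 0.015 m or angle between cork_ring's own z axis and vertical above 0.3 rad)).
It fails at once if the shortest bottle or the plate's beaker is shifted by more than 6 mm ((distance of bottle_short from where it was at the start of the episode above 0.006 m or angle between bottle_short's own z axis and vertical above 0.3 rad) or (distance of beaker from where it was at the start of the episode above 0.006 m or angle between beaker's own z axis and vertical above 0.3 rad)).
It also fails if it takes over 56 s, if anything falls off the work surface, if the arm or the gripper's body presses on something with over 40 N, if the wrist force passes 120 N, or if a joint passes its speed limit or range.

## Working session

There is one attempt and no reset: what is moved stays moved. The work goes in short steps, Python scripts to look and compute and a shell command to move; the robot and the scene stay as the last step left them, time stands still between calls to the robot, and variables do not carry over. Pictures are saved under pics/ and viewed, at most 10 in all, crops included, and the job is handed in when it is done.

```bash
mkdir -p pics
cat > h.py <<'E'
import numpy as np,cv2
from bench import r
def world(p,mask=None):
    K,R,t=p["K"],cv2.Rodrigues(np.array(p["rvec"],float))[0],np.array(p["tvec"],float).ravel()
    z=p["range_z"].astype(float);v,u=np.mgrid[:400,:640]
    c=np.stack([(u-K[0][2])/K[0][0]*z,(v-K[1][2])/K[1][1]*z,z],-1)
    w=(c-t)@R; w[z<=0]=np.nan
    return w
E
python3 - <<'E'
from h import *
s=r.sense();print(s["tool_pos"],s["tcp_rot"],s["time"])
for n in("scene","top"):
    p=r.snapshot(n);cv2.imwrite(f"pics/{n}.png",p["pixels"][...,::-1]);W=world(p)
    for t in("bottle_short","bottle_middle","bottle_tall","beaker","stirrer","start_top","cork_ring"):
        for d in r.outline_of(p,t):
            w=W[d["region"]];w=w[~np.isnan(w[:,0])]
            if len(w)<5: print(n,t,d["bbox"],"few");continue
            zt=np.percentile(w[:,2],98);top=w[w[:,2]>zt-6]
            print(n,t,round(d["score"],2),np.round(d["bbox"]),"ztop",round(zt),"topc",np.round((top.max(0)+top.min(0))/2),np.round(np.median(top,0)),len(top))
E
```

```text
[244.81489829 547.232424   248.94349272] [-1.79895703e+02 -1.06863598e-02  1.55890723e+02] 0.0
top bottle_short 0.65 [314. 222. 335. 246.] ztop 102 topc [ 464. -104.  101.] [ 464. -104.   99.] 72
top bottle_middle 0.87 [322. 164. 349. 190.] ztop 133 topc [ 609. -132.  131.] [ 610. -131.  129.] 84
top bottle_tall 0.74 [405. 180. 444. 210.] ztop 156 topc [ 561. -358.  155.] [ 561. -357.  153.] 120
top beaker 0.86 [185. 164. 220. 190.] ztop 166 topc [596. 192. 165.] [602. 186. 164.] 78
top beaker 0.67 [256. 151. 282. 172.] ztop 77 topc [644.  35.  76.] [646.  32.  74.] 71
top stirrer 0.88 [169. 148. 247. 249.] ztop 94 topc [587. 203. 128.] [573. 201.  90.] 1678
top start_top 0.67 [188. 226. 199. 236.] ztop 72 topc [465. 232.  70.] [466. 231.  69.] 66
top cork_ring 0.71 [411. 234. 454. 271.] ztop 34 topc [ 416. -384.   32.] [ 415. -386.   30.] 396
top cork_ring 0.18 [313. 223. 338. 242.] ztop 102 topc [ 464. -104.  101.] [ 464. -104.   99.] 72
```

View pics/top.png

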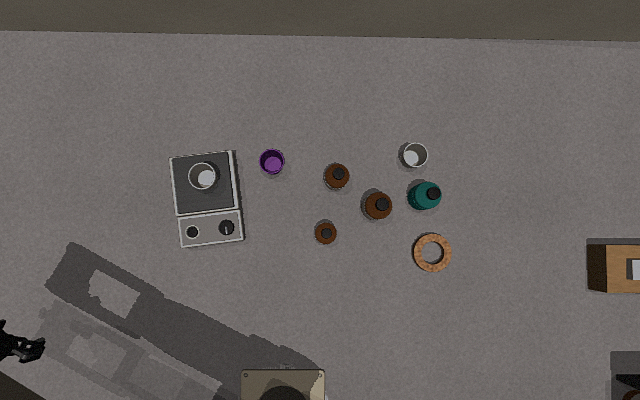

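View pics/scene.png

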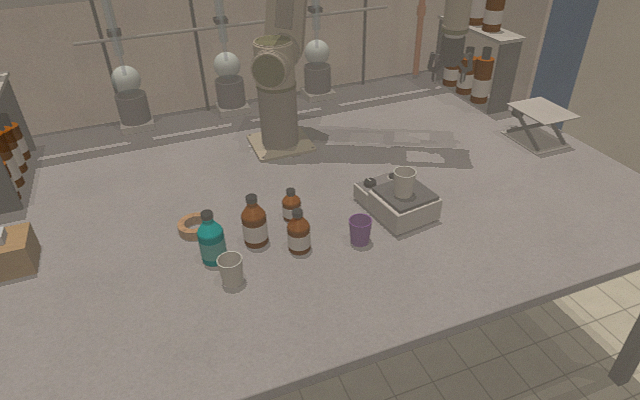

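The top view shows three amber bottles at (325,233), (336,176) and (377,206), with tops at 100, 130 and probably 155 mm. The turquoise look-alike is at (425,195). The beakers are white on the plate at (203,176), purple at (272,161), and white on the bench at (414,155). The button is at (192,232) and the knob at (226,227). The targets are the bottle at (325,233), which has the lowest top, the white beaker on the plate and the left disc. I'll refine the positions and confirm them in one crop.

Run:
```python
from h import *
from scipy.optimize import least_squares
p=r.snapshot("top");W=world(p)
def fit(x0,x1,y0,y1,zl,zh):
    w=W[y0:y1,x0:x1].reshape(-1,3);w=w[(w[:,2]>zl)&(w[:,2]<zh)]
    c,rad=cv2.minEnclosingCircle(w[:,:2].astype(np.float32))
    return np.round(c),round(rad),np.round(np.median(w,0)),np.round(w.mean(0)),len(w)
print("short",fit(310,342,215,250,94,106))
print("mid",fit(320,352,160,192,124,136))
print("tall",fit(360,395,188,222,148,162))
print("turq",fit(405,445,178,212,148,162))
print("rim",fit(183,222,158,194,155,175))
print("button",fit(183,203,222,241,66,76))
print("knob",fit(215,240,215,238,66,84))
c=cv2.resize(p["pixels"][140:260,160:460,::-1],None,fx=2.6,fy=2.6,interpolation=cv2.INTER_CUBIC)
cv2.imwrite("pics/crop.png",c)
```

```text
short (array([ 464., -104.]), 13, array([ 464., -104.,   99.]), array([ 464., -104.,   99.]), 86)
mid (array([ 609., -132.]), 14, array([ 609., -131.,  129.]), array([ 609., -131.,  129.]), 104)
tall (array([ 534., -234.]), 15, array([ 534., -234.,  154.]), array([ 534., -234.,  154.]), 129)
turq (array([ 562., -357.]), 16, array([ 561., -357.,  153.]), array([ 561., -357.,  153.]), 135)
rim (array([596., 192.]), 32, array([599., 200., 163.]), array([597., 196., 162.]), 148)
button (array([464., 228.]), 17, array([464., 232.,  68.]), array([465., 231.,  69.]), 72)
knob (array([480., 151.]), 31, array([477., 145.,  74.]), array([477., 145.,  74.]), 188)
```

View pics/crop.png

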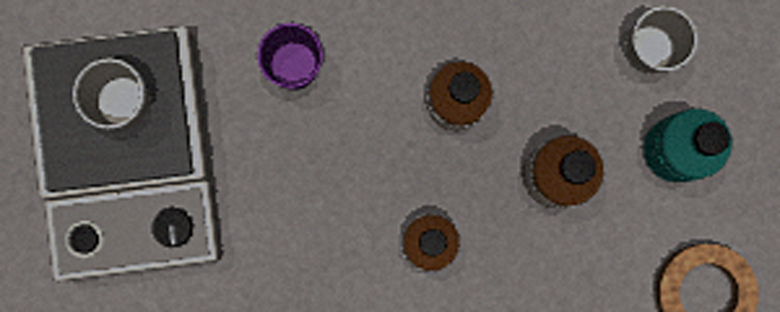

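The crop confirms it. The smallest amber bottle, at crop (432,242), is the short one. The white beaker is on the plate at (110,93), and the purple one stands on the bench. The button is the ringed disc at (84,238), and the knob has the pointer line. I'm moving towards the short bottle at height with the gripper shut.

```bash
python3 -m jog '[-0.03,-0.033,0,0,0,0,-0.07,-0.077,0,0,0,0,-0.11,-0.12,0,0,0,0,-0.15,-0.163,0,0,0,0,-0.19,-0.206,0,0,0,0,-0.23,-0.249,0,0,0,0,-0.27,-0.292,0,0,0,0,-0.31,-0.335,0,0,0,0]' -1
cat > go.py <<'E'
import sys
from h import *
from scipy.spatial.transform import Rotation as Ro
s=r.sense();R=Ro.from_euler("xyz",s["tcp_rot"],degrees=True)
print(s["time"],np.round(s["tool_pos"],1),np.round(s["tcp_rot"],1),s["finger_gap"])
print("tool shift m",np.round(R.inv().apply(np.array(eval(sys.argv[1]))-s["tool_pos"])/1000,4))
E
python3 go.py '[464,-104,152]'
```

```text
time: 1.85
tool_pos: [391.5, 113.5, 250.4]
tcp_rot: [180.0, 0.1, 155.9]
ft_force: [0.9, 0.6, 0.2]
finger_gap: 0.2
grip_force: 0.0
1.85 [391.5 113.5 250.4] [1.800e+02 1.000e-01 1.559e+02] 0.23506990956752638
tool shift m [-0.1548 -0.1691  0.0984]
```

```bash
python3 -m jog '[-0.038,-0.042,0,0,0,0,-0.077,-0.084,0,0,0,0,-0.116,-0.127,0,0,0,0,-0.155,-0.169,0.01,0,0,0,-0.155,-0.169,0.05,0,0,0,-0.155,-0.169,0.09,0,0,0,-0.155,-0.169,0.098,0,0,0,-0.155,-0.169,0.098,0,0,0]'
python3 go.py '[464,-104,152]'
```

```text
time: 2.85
tool_pos: [463.7, -102.2, 152.5]
tcp_rot: [-180.0, -0.0, 155.9]
ft_force: [0.3, -0.6, 0.4]
finger_gap: -0.2
grip_force: 0.0
2.85 [ 463.7 -102.2  152.5] [-180.    -0.   155.9] -0.21836923648045817
tool shift m [-0.001  -0.0015  0.0005]
```

Dwell 2 s.

```bash
python3 -m jog '[-0.001,-0.001,0,0,0,0,-0.001,-0.001,0,0,0,0,-0.001,-0.001,0,0,0,0,-0.001,-0.001,0,0,0,0,-0.001,-0.001,0,0,0,0,-0.001,-0.001,0,0,0,0,-0.001,-0.001,0,0,0,0,-0.001,-0.001,0,0,0,0]' >/dev/null
python3 -m jog '[0,0,0,0,0,0,0,0,0,0,0,0,0,0,0,0,0,0,0,0,0,0,0,0,0,0,0,0,0,0,0,0,0,0,0,0,0,0,0,0,0,0,0,0,0,0,0,0]'
python3 go.py '[596,192,215]'
```

```text
time: 4.85
tool_pos: [464.1, -103.6, 152.0]
tcp_rot: [180.0, -0.0, 155.9]
ft_force: [0.0, -0.3, 0.3]
finger_gap: -0.2
grip_force: 0.0
4.85 [ 464.1 -103.6  152. ] [180.   -0.  155.9] -0.18648952386009812
tool shift m [ 0.0004  0.3237 -0.063 ]
```

```bash
python3 -m jog '[0,0,0,0,0,0,0,0,-0.05,0,0,0,0,0.02,-0.1,0,0,0,0,0.07,-0.108,0,0,0,0,0.12,-0.108,0,0,0,0,0.17,-0.108,0,0,0,0,0.22,-0.108,0,0,0,0,0.27,-0.108,0,0,0]' >/dev/null
python3 go.py '[596,192,217]'
```

```text
5.85 [575.  144.4 260. ] [180.    0.  155.9] -0.22705915356065845
tool shift m [0.0002 0.052  0.043 ]
```

```bash
python3 -m jog '[0,0.03,0,0,0,0,0,0.052,0,0,0,0,0,0.052,0.02,0,0,0,0,0.052,0.043,0,0,0,0,0.052,0.043,0,0,0,0,0.052,0.043,0,0,0,0,0.052,0.043,0,0,0,0,0.052,0.043,0,0,0]'
python3 -m jog '[0,0,0,0,0,0,0,0,0,0,0,0,0,0,0,0,0,0,0,0,0,0,0,0,0,0,0,0,0,0,0,0,0,0,0,0,0,0,0,0,0,0,0,0,0,0,0,0]' >/dev/null
python3 -m jog '[0,0,0,0,0,0,0,0,0,0,0,0,0,0,0,0,0,0,0,0,0,0,0,0,0,0,0,0,0,0,0,0,0,0,0,0,0,0,0,0,0,0,0,0,0,0,0,0]' >/dev/null
python3 go.py '[466,231,110]'
```

```text
time: 6.85
tool_pos: [596.2, 190.2, 218.1]
tcp_rot: [179.9, 0.1, 155.9]
ft_force: [0.0, 0.6, -0.0]
finger_gap: 0.1
grip_force: 0.0
8.85 [595.7 190.3 217. ] [-180.    -0.   155.9] -0.16155193820859354
tool shift m [ 0.135  -0.0158  0.107 ]
```

```bash
python3 -m jog '[0,0,-0.03,0,0,0,0.045,-0.005,-0.03,0,0,0,0.09,-0.01,-0.03,0,0,0,0.135,-0.016,-0.03,0,0,0,0.135,-0.016,0,0,0,0,0.135,-0.016,0.05,0,0,0,0.135,-0.016,0.09,0,0,0,0.135,-0.016,0.107,0,0,0]' 
python3 -m jog '[0,0,0,0,0,0]'
python3 - <<'E'
from h import *
for n in("scene","wrist"):
    p=r.snapshot(n);im=p["pixels"][...,::-1]
    if n=="scene": im=cv2.resize(im[130:250,310:470],None,fx=4,fy=4,interpolation=cv2.INTER_CUBIC)
    cv2.imwrite(f"pics/b_{n}.png",im)
E
python3 go.py '[466,231,81]'
```

```text
time: 9.85
tool_pos: [464.3, 230.2, 107.5]
tcp_rot: [-179.8, -0.2, 155.9]
ft_force: [0.4, 0.8, 0.7]
finger_gap: 0.0
grip_force: 0.0
time: 9.98
tool_pos: [465.4, 230.6, 109.3]
tcp_rot: [-179.9, -0.1, 155.9]
ft_force: [0.1, 0.3, 1.0]
finger_gap: 0.2
grip_force: 0.0
10.075 [467.1 231.2 111.8] [1.799e+02 1.000e-01 1.559e+02] -0.21289180966848387
tool shift m [ 0.0009 -0.0007  0.0308]
```

View pics/b_wrist.png

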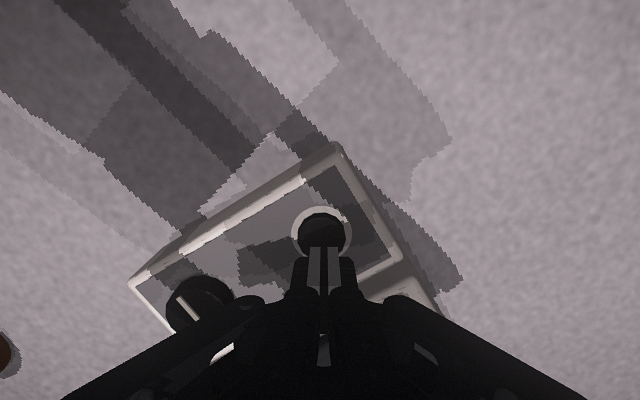

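The wrist view shows the shut fingertips at (324,250), lined up with the black disc centred near (322,237). They are well clear of the knob at (200,300). Now pressing slowly.

```bash
python3 -m jog '[0,0,0.01,0,0,0,0,0,0.018,0,0,0,0,0,0.021,0,0,0,0,0,0.023,0,0,0,0,0,0.025,0,0,0,0,0,0.026,0,0,0,0,0,0.027,0,0,0,0,0,0.027,0,0,0]'
```

```text
time: 11.08
tool_pos: [466.0, 230.9, 83.0]
tcp_rot: [180.0, 0.0, 155.9]
ft_force: [-1.2, -0.1, 0.4]
finger_gap: -0.1
grip_force: 0.4
```

```bash
python3 -m jog '[0,0,0.001,0,0,0,0,0,0.001,0,0,0]'; python3 -m jog '[0,0,0.001,0,0,0,0,0,0.001,0,0,0]';python3 -m jog '[0,0,0.001,0,0,0,0,0,0.001,0,0,0]'
```

```text
time: 11.32
tool_pos: [466.0, 230.9, 82.0]
tcp_rot: [180.0, 0.0, 155.9]
ft_force: [-1.0, -0.3, 1.3]
finger_gap: 0.1
grip_force: 0.7
time: 11.58
tool_pos: [466.1, 230.9, 81.7]
tcp_rot: [180.0, 0.0, 155.9]
ft_force: [-4.0, -1.8, 8.1]
finger_gap: 0.0
grip_force: 4.1
time: 11.82
tool_pos: [466.2, 230.9, 81.6]
tcp_rot: [180.0, 0.0, 155.9]
ft_force: [-8.1, -2.7, 17.2]
finger_gap: -0.1
grip_force: 8.5
```

The force rises steeply at TCP z 81.7 mm, so the button is on its hard stop. I'll hold briefly, then draw back straight up.

```bash
python3 -m jog '[0,0,0,0,0,0,0,0,0,0,0,0,0,0,-0.005,0,0,0,0,0,-0.03,0,0,0,0,0,-0.08,0,0,0,0,0,-0.13,0,0,0,0.04,0,-0.17,0,0,0,0.08,0,-0.17,0,0,0]'
python3 -m jog '[0.03,0,0,0,0,0,0.03,0,0,0,0,0,0.03,0,0,0,0,0]'
python3 - <<'E'
from h import *
p=r.snapshot("top");W=world(p);cv2.imwrite("pics/end.png",p["pixels"][...,::-1])
w=W[222:241,183:203].reshape(-1,3);d=np.hypot(w[:,0]-466,w[:,1]-231)
print("button z",np.nanmedian(w[d<8,2]),"console",np.nanmedian(w[(d>22)&(d<30),2]))
def c(x0,x1,y0,y1,zl,zh):
    w=W[y0:y1,x0:x1].reshape(-1,3);w=w[(w[:,2]>zl)&(w[:,2]<zh)];return np.round(w.mean(0),1) if len(w) else None
print(c(310,342,215,250,94,106),c(320,352,160,192,124,136),c(360,395,188,222,148,162),c(183,222,158,194,155,175))
E
```

```text
time: 12.82
tool_pos: [394.2, 264.6, 254.3]
tcp_rot: [179.7, 0.3, 155.8]
ft_force: [-0.4, 0.4, -0.9]
finger_gap: 0.0
grip_force: 0.0
time: 13.2
tool_pos: [365.9, 275.6, 250.0]
tcp_rot: [180.0, 0.0, 155.9]
ft_force: [-1.0, -0.5, -0.6]
finger_gap: -0.3
grip_force: 0.0
button z 62.36040709315092 console 60.04646244159881
[ 464.4 -104.2   99.1] [ 609.4 -131.5  129.2] [ 534.1 -234.   153.6] [596.8 195.1 162.6]
```

View pics/end.png

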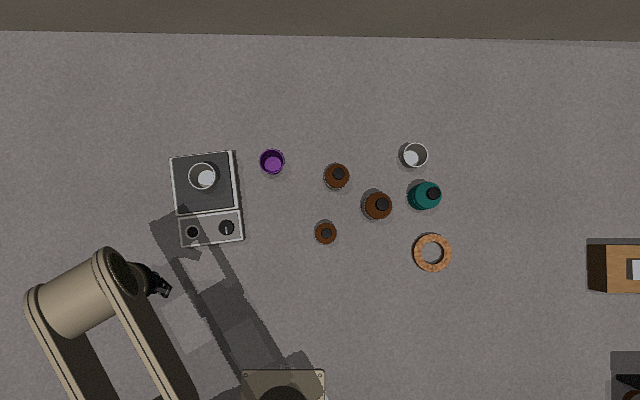

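The picture shows everything where it began, with the arm clear. The button at (192,232) is now about 2 mm proud of the console, so it is fully in.

```bash
python3 -c "from bench import r;print(r.hand_in())"
```

```text
the job is handed in; nothing more can be done
None
```

I did both pointing dwells, pressed the button fully in (about 2 mm proud in the last picture), left everything standing in place, and handed the job in; no verdict came back.

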